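# Offer a thumb-turn lock cylinder up to the drill vice

## Robot

A 6-joint arm with a two-finger parallel gripper is mounted at the origin on a cart in front of the work surface, level with it; the furniture and walls round the work are solid. World frame = base frame: x ahead of the robot, y to its left, z up, the work surface at z = 0. Lengths are in m, angles in rad, forces in N, time in s.
With the tool pointing down it reaches from about 0.25 to 0.775 m from the base axis. Payload 4 kg.
Tool frame: the origin (TCP) lies midway between the tips of the shut fingers; the grasp point (between the pads) lies 19 mm behind it (robot.tcp_to_grasp is the z of the grasp point in the tool frame, in m); z points along the fingers, y is the line along which they close (so a half turn about z gives the same grasp; the last joint's range is limited). The gripper opens to 94 mm and grips with 3 to 60 N. Pads are 16 mm wide; open, the fingers measure 119 mm over their backs; the gripper's body (75 mm by 177 mm) begins 78 mm behind the grasp point.
Start: joints at [1.214, 0.087, 1.371, -0, 1.684, -0.103], TCP at [0.138, 0.532, 0.206] pointing down, gripper open.
Joint ranges: [-3.1, 3.1], [-0.76, 2.03], [0.27, 2.55], [-1.08, 4.22], [0.17, 2.65], [-2.57, 2.57]. Speed limits (rad/s): [2.79, 2.79, 3.14, 3.14, 3.14, 3.14].

## Interface

Orientations are given as [roll, pitch, yaw] about the fixed x, y, z axes, in that order (R = Rz(yaw) Ry(pitch) Rx(roll)).
In Python, from bench import robot gives the robot as it stands. The module is installed in compiled form; this text tells all that it offers.
- The arm moves only by the tool move_arm, never from a script. Its argument "motion" is one flat list of numbers, 7 for each row, row after row: the turn, a rotation vector about the tool's x, y, z in units of 45 degrees (1.0 is 45 degrees), then the shift along the tool's x, y, z in units of 100 mm (1.0 is 100 mm), then the opening, from 0 (shut) to 1 (fully open). A call has 1 to 12 rows; each row shifts and turns the commanded pose from where the row before left it, along the tool's axes as they then stand; what a row does not reach is not made up. A row lasts 1/12 s, in which the tool goes at most 41.7 mm and 7.16 degrees, less where a joint would pass 70% of its speed; a pose out of reach is approached as far as the arm can. A call with a number of a shift or a turn outside -1 to 1 is refused whole. A call with a gripper value outside its range is refused whole. The fingers move at their own pace and stop on an object; the grip force is fixed at half the most. Time passes only in rows, so rows that do not move let the fingers close. It gives the time, the measured TCP pose, the force, the opening and the grip force at its end, in the units of the state.
- robot.get_obs(): the state, without advancing time (a new reading comes with each control period).
- robot.snapshot(name): name is "side" or "top"; returns the picture (384x512x3 uint8, red, green, blue); there is no depth.
- robot.get_calibration(name): a dict with "fx", "fy", "cx", "cy" (pixels), "R" (3x3) and "t" (3): a world point X has camera coordinates R X + t. Camera axes: x right, y down, z forward; pixel columns grow to the right and rows downward; lengths in m; the calibration is good to about 2 mm. A picture is of the moment at which its call begins. get_calibration takes no time and is no camera call.
- robot.close_job(): hands the job in; it is judged then, once.
The state is a dict: "time": time; "joint_positions": joint angles; "qvel": joint speeds; "joint_torque": joint torques, N m; "tool_pos": TCP position; "ee_rot": TCP orientation; "wrist_force": force on the tool from outside, world axes, zero at the start; "wrist_torque": the same for the moment, N m; "width": finger opening in m; "finger_force": force on a finger pad.
Only numpy, scipy, OpenCV 4.12 (cv2) and the standard library are available. Lean on these libraries where they do the work, as an engineer would, in place of code of your own. Each camera call takes 0.05 s, during which the arm holds its last target. There are 200 camera calls.

## Task

The small drill vice is nearly shut: pull its moving jaw fully open by the knurled knob on the spindle. Then fetch the lock cylinder that has the round thumb-turn, carry it over the cartons without disturbing anything, and hold it in the open vice: flat underside down and level, lengthwise along the jaws and midway between them, cam at the middle of the jaws, thumb-turn sticking out at the end away from the work stop. Its lower edge is to be down between the jaws but just clear of the bed, with nothing touching the vice; finish while still holding it there, so that a colleague can wind the vice shut on it.

Things in the scene. Friction and masses are not known exactly. Their poses are not given: they have to be found in the camera images.
- vice: grey drill vice screwed to the bench, 134 mm long (x), 94 wide over its ears. Origin: underside, below the middle of the fully open gap. +x: from the moving jaw (robot's side) to the fixed jaw; +y along the jaws, to the end with the work stop. Bed 22 mm above the bench, x = -44 to +20; jaws y = -30 to +30, tops 40 mm high; fixed jaw face x = +20. Nut block x = -70 to -52, 38 mm high
- release_lever (a point): tip of the vice's little release lever on the nut block, 46 mm above the bench at the vice's x = -50, y = +36 mm; it is already released: leave it
- vice_jaw (a joint): opening of the moving jaw in m, 0 to 0.036; it slides along the vice's -x as it grows. Gap between the jaws = 4 mm + this value: 40 mm when fully open (face at x = -20). Slides with about 4 N of friction and stays where it is left
- vice_knob (a point): centre of the knurled knob on the end of the spindle: dark steel, 26 mm across, 21 mm long along the vice's x, at a height of 27 mm, free all round; fixed to the moving jaw and pulled straight along the vice's -x. With the jaw fully open it is 116 mm from the vice's origin. Frame parallel to the vice's
- vice_seat (a point): point on the bed in the middle of the fully open gap, 22 mm above the bench; axes as the vice's
- stop_tip (a point): tip of the work stop, an 8 mm pin on a bent rod (rod at y = +53) that points to -y at the +y end of the jaws: 43 mm along +y from the vice's middle, 30 mm above the bench
- turn_cylinder: brass euro-profile lock cylinder with a round thumb-turn, about 0.22 kg, standing on its flat underside. Origin on the underside; y along its length, z up. Body 16 mm wide (x), 32 high, y = -21 to +47; thumb-turn 29 mm across, y = -48 to -21, axis 23 mm up; cam up to 44 mm at y = +9 to +18. Hold it across the 16 mm width; balance near y = 0
- cam_foot (a point): point of that cylinder's underside straight below its cam, in the middle of the body without the thumb-turn (13.5 mm along y from the origin); axes as the cylinder's
- thumb_turn (a point): centre of that cylinder's thumb-turn, 35 mm along -y from its origin, 23 mm up
- plain_cylinder_a: brass lock cylinder without thumb-turn, 17 x 69 x 44 mm, bystander; origin on the underside, y along its length
- plain_cylinder_b: nickel lock cylinder without thumb-turn, 17 x 69 x 44 mm, bystander; origin on the underside, y along its length
- low_carton: small carton, 66 x 101 x 46 mm (x, y, z), bystander between the cylinders and the vice; origin centre of the underside
- high_carton: small carton, 61 x 91 x 60 mm (x, y, z), bystander between the cylinders and the vice; origin centre of the underside
- open_tin: round open tin with pins, 66 mm across, 29 mm high, bystander; origin centre of the underside
- eye_loupe: black eye loupe, 44 mm across, 34 mm high, bystander; origin centre of the underside

How it is judged:
On the way, in this order (a step that is already met when the one before it is completed fails the run):
1. the moving jaw is pulled fully open while the cylinder still stands on the bench (value of joint vice_jaw above 0.033 m and height (world z) of turn_cylinder below 0.01 m), for 0.2 s.
2. the thumb-turn cylinder is lifted by the gripper (height (world z) of turn_cylinder above 0.05 m and contact force between the fingers and turn_cylinder above 0.5 N), for 0.2 s.
At the end, for the whole second after the job is handed in: Jaw within 3 mm of fully open. Cylinder gripped, still, gripper and cylinder clear of the vice: underside 1.5 to 14 mm above the bed, point under the cam within 7 mm of mid-gap, level and along the jaws within 0.12 rad, thumb-turn away from the stop (value of joint vice_jaw above 0.033 m and z of cam_foot in the frame of vice_seat between 0.0015 and 0.014 m and horizontal distance between cam_foot and vice_seat below 0.007 m and angle between the y axis of turn_cylinder and the y axis of vice, either way round below 0.12 rad and y of thumb_turn in the frame of vice_seat below -0.03 m and angle between turn_cylinder's own z axis and vertical below 0.12 rad and contact force between turn_cylinder and vice below 0.05 N and contact force between each of the arm, the fingers and vice below 0.5 N and contact force between the fingers and turn_cylinder above 0.5 N and linear speed of turn_cylinder below 0.02 m/s); the arm keeps its last pose, push and grip.
It fails at once if another lock cylinder is pushed away or knocked over (distance of any of plain_cylinder_a, plain_cylinder_b from where it was at the start of the episode above 0.02 m or angle between any of plain_cylinder_a, plain_cylinder_b's own z axis and vertical above 0.5 rad).
It fails at once if a carton is pushed away or knocked over (distance of any of low_carton, high_carton from where it was at the start of the episode above 0.02 m or angle between any of low_carton, high_carton's own z axis and vertical above 0.5 rad).
It fails at once if the tin or the loupe is pushed away or knocked over (distance of any of open_tin, eye_loupe from where it was at the start of the episode above 0.02 m or angle between any of open_tin, eye_loupe's own z axis and vertical above 0.5 rad).
It fails at once if the cylinder is driven hard against the vice (contact force between turn_cylinder and vice above 20 N).
It also fails if it takes over 54 s, if anything falls off the work surface, if the arm or the gripper's body presses on something with over 40 N, if the wrist force passes 120 N, or if a joint passes its speed limit or range.

## Working session

There is one attempt and no reset: what is moved stays moved. The work goes in short steps, Python scripts to look and compute and a tool call to move; the robot and the scene stay as the last step left them, time stands still between calls to the robot, and variables do not carry over. Pictures are saved under pics/ and viewed, at most 10 in all, crops included, and the job is handed in when it is done.

Besides the shell and the picture viewer there is one more tool, called after "Emit:" by a JSON object that holds its "api" and its "payload". move_arm: Moves the arm, as the interface text tells. Shifts and turns lie within -1 to 1; 1 stands for 100 mm of shift or 45 degrees of turn. Its arguments: {"type":"object","properties":{"motion":{"type":"array","items":{"type":"number"}}},"required":["motion"]}

```bash
mkdir -p pics; python3 - <<'E'
from bench import robot
import cv2
for n in("top","side"):
    cv2.imwrite(f"pics/{n}0.png",robot.snapshot(n)[:,:,::-1]); c=robot.get_calibration(n);print(n,c)
print(robot.get_obs(),robot.tcp_to_grasp)
E
```

```text
top {'fx': 473.11651803036386, 'fy': 473.11651803036386, 'cx': 255.53414977095858, 'cy': 196.80405246758986, 'R': array([[-0.01459393, -0.99987475,  0.00612464],
       [-0.99201389,  0.01371118, -0.12538119],
       [ 0.12528151, -0.00790553, -0.99208974]]), 't': array([0.11525469, 0.56919713, 0.85072213])}
side {'fx': 390.13239223511414, 'fy': 390.13239223511414, 'cx': 254.8348014259136, 'cy': 194.85186567370806, 'R': array([[-0.96309127, -0.26886028,  0.01301382],
       [-0.18543015,  0.627636  , -0.756101  ],
       [ 0.19511758, -0.73060742, -0.65432555]]), 't': array([0.58058204, 0.07214631, 0.8387289 ])}
{'time': 0.1, 'joint_positions': array([ 1.21390338e+00,  8.78988392e-02,  1.37208613e+00, -3.12409564e-05,
        1.68363834e+00, -1.03099027e-01]), 'qvel': array([ 0.00207973, -0.00030241, -0.00196959, -0.0008609 , -0.00188837,
        0.00060016]), 'joint_torque': array([ 1.99863491e-03, -3.41251087e+01, -3.03302693e+01,  7.19148223e-02,
        3.04089056e-02, -1.09367431e-04]), 'tool_pos': array([0.13793046, 0.53190308, 0.20442017]), 'ee_rot': array([-3.13956958e+00, -1.78103856e-04,  2.88779506e+00]), 'wrist_force': array([ 0.07909882, -1.12213581, -0.35600468]), 'wrist_torque': array([0.02905092, 0.00753212, 0.01173967]), 'finger_force': 0.0, 'width': 0.09385972090956367} -0.0188
```

View pics/top0.png

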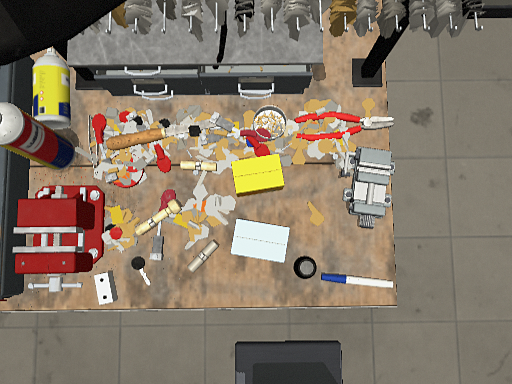

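View pics/side0.png

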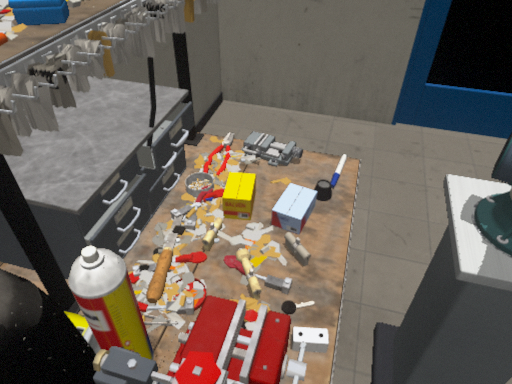

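The top view shows the vice near (370,187) with its knob at about (367,220). The cylinders are at about (197,166), (158,217) and (203,256), the yellow carton at (258,174), the white carton at (260,240), the loupe at (305,267) and the tin at (270,122). I'll zoom in on the cylinders and the vice.

```bash
python3 - <<'E'
import cv2,numpy as np
t=cv2.imread("pics/top0.png");s=cv2.imread("pics/side0.png")
def c(im,x,y,w,h,k):
    o=cv2.resize(im[y:y+h,x:x+w],None,fx=k,fy=k,interpolation=cv2.INTER_CUBIC)
    for i in range(0,w,10): cv2.line(o,(i*k,0),(i*k,8 if i%50 else 16),(255,0,255),1)
    for i in range(0,h,10): cv2.line(o,(0,i*k),(8 if i%50 else 16,i*k),(255,0,255),1)
    return o
# top crops: origin (130,150) 100x120 ; vice (330,140) 70x100
a=c(t,130,150,100,130,4); b=c(t,330,140,70,100,5)
H=600; out=np.zeros((H,800,3),np.uint8)
out[:520,:400]=a; out[:500,410:760]=b
cv2.imwrite("pics/crop1.png",out)
a=c(s,195,210,120,90,4); b=c(s,240,125,64,45,6)
out[:]=0; out[:360,:480]=a; out[:270,410:794][:, :]=0
out=np.zeros((600,800,3),np.uint8); out[:320,:480]=a[:320]; out[325:595,:384]=b
cv2.imwrite("pics/crop2.png",out)
E
```

```text
(no output)
```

View pics/crop1.png

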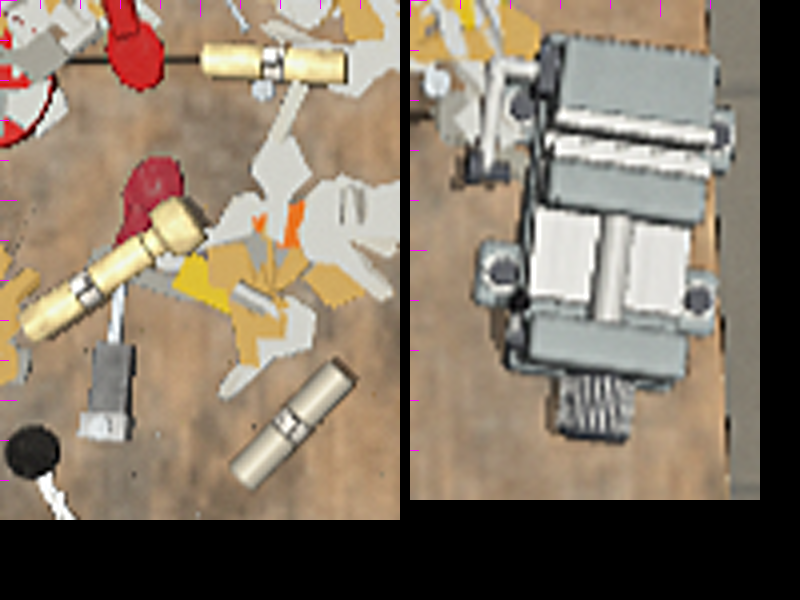

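View pics/crop2.png

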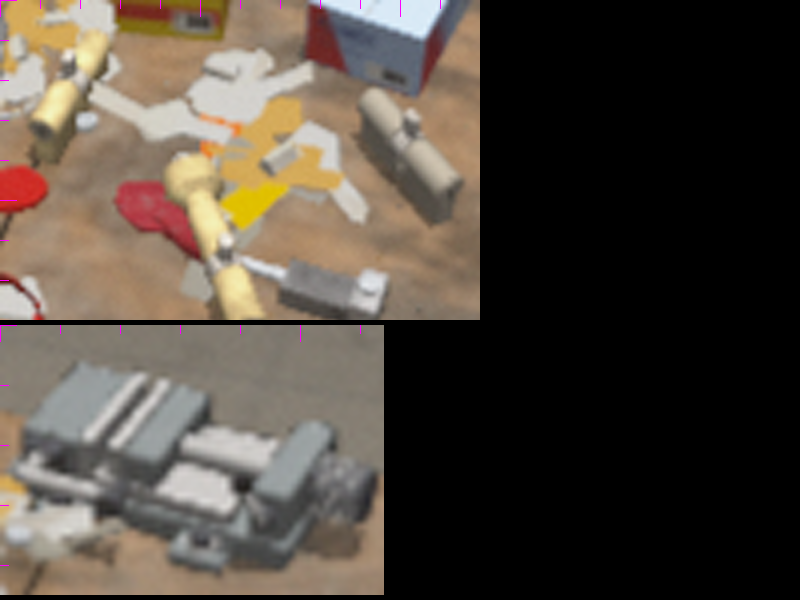

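Top crop: the thumb-turn cylinder has its turn end at about (178,204), its cam at (152,223) and its plain end at (137,233). The vice's fixed jaw face edge runs (359,165) to (391,169), and the knob's outer end is at about (366,227). The jaw is nearly shut. Next I'll fit the poses.

```bash
cat >h.py <<'E'
from bench import robot
import numpy as np
from scipy.optimize import least_squares
C={n:robot.get_calibration(n) for n in("top","side")}
def proj(n,X):
    c=C[n];p=np.asarray(X)@c["R"].T+c["t"]
    return np.stack([c["fx"]*p[...,0]/p[...,2]+c["cx"],c["fy"]*p[...,1]/p[...,2]+c["cy"]],-1)
def unproj(n,uv,z):
    c=C[n];d=c["R"].T@np.array([(uv[0]-c["cx"])/c["fx"],(uv[1]-c["cy"])/c["fy"],1]);o=-c["R"].T@c["t"]
    return o+d*(z-o[2])/d[2]
def pose(q,P):
    c,s=np.cos(q[2]),np.sin(q[2]);P=np.asarray(P,float)
    return np.stack([q[0]+c*P[...,0]-s*P[...,1],q[1]+s*P[...,0]+c*P[...,1],P[...,2]],-1)
def fit(obs,q0):
    f=lambda q:np.concatenate([proj(n,pose(q,P))-uv for n,P,uv in obs])
    r=least_squares(f,q0,loss="soft_l1");return r.x,f(r.x).reshape(-1,2).round(1)
E
python3 - <<'E'
from h import *
T=lambda x,y,k=4,ox=0,o=(130,150):np.array([o[0]+(x-ox)/k,o[1]+y/k])
V=lambda x,y:T(x,y,5,410,(330,140)); S=lambda x,y:T(x,y-325,6,0,(240,125)); SC=lambda x,y:T(x,y,4,0,(195,210))
cyl=[("top",[0,13.5,44],T(87,290)),("top",[0,47,28],T(28,331)),("top",[0,-48,30],T(194,216)),("top",[0,-21,30],T(158,238)),
("side",[0,13.5,44],SC(225,240))]
cyl=[(n,np.array(p)/1e3,u) for n,p,u in cyl]
print("cyl",fit(cyl,[.35,.2,.7]))
v=[("top",[20,30,40],V(553,124)),("top",[20,-30,40],V(715,147)),("top",[-52,30,38],V(530,312)),("top",[-52,-30,38],V(688,335)),
("top",[-70,30,38],V(527,358)),("top",[-70,-30,38],V(684,378)),
("side",[-52,30,38],S(255,478)),("side",[-70,30,38],S(287,488)),("side",[-70,-30,38],S(335,432)),("side",[-52,-30,38],S(303,422)),
("side",[20,30,40],S(90,442)),("side",[20,-30,40],S(146,376))]
v=[(n,np.array(p)/1e3,u) for n,p,u in v]
print("vice top",fit(v[:6],[.5,-.2,-.1]));q,r=fit(v,[.5,-.2,-.1]);print("vice both",q,r)
k=unproj("top",V(592,436),.030);print("knob outer",k,pose([0,0,-q[2]],k-[q[0],q[1],0]))
print(pose(q,[[-.08,0,.027],[-.116,0,.027]]))
for n,u in dict(redvice=(60,230),bottle=(50,95),can=(20,130)).items(): print(n,unproj("top",u,.1))
print(proj("top",[.138,.532,.2]),proj("side",[.138,.532,.2]))
E
```

```text
cyl (array([0.53346946, 0.29006942, 0.60219197]), array([[-1.3, -0.6],
       [ 0.4,  0.1],
       [ 0.8, -0.4],
       [-2.1,  2.3],
       [ 0.1, -1.7]]))
vice top (array([ 0.60422491, -0.11461368, -0.15996282]), array([[ 0.3, -0.3],
       [-0.5, -0.3],
       [ 0.1, -0.2],
       [ 0.4, -0.1],
       [-0.5,  0.1],
       [ 0.1,  0.8]]))
vice both [ 0.60362397 -0.1145847  -0.15837992] [[ 0.2  0.1]
 [-0.5 -0. ]
 [ 0.1  0.2]
 [ 0.4  0.2]
 [-0.4  0.5]
 [ 0.2  1.1]
 [-1.6  1.3]
 [-0.3  1.4]
 [ 0.  -1.2]
 [-1.1 -1.2]
 [-0.2 -0.3]
 [-0.2 -0.6]]
knob outer [ 0.51124379 -0.0996046   0.03      ] [-0.0935866   0.00022254  0.03      ]
[[ 0.52462524 -0.10196721  0.027     ]
 [ 0.48907582 -0.09628934  0.027     ]]
redvice [0.50985387 0.44402283 0.1       ]
bottle [0.75023674 0.47066971 0.1       ]
can [0.68697109 0.5208329  0.1       ]
[-41.30180468 491.54216674] [601.16149826 453.25066128]
```

```bash
cat >>h.py <<'E'
from scipy.spatial.transform import Rotation as Ro
VQ=np.array([.6038,-.1146,-.159]); CQ=np.array([.5335,.2901,.602])
def to(p,yaw=None):
    "remaining shift (100 mm units, tool axes now) and turn (45 deg units) to TCP p and tool yaw, tool straight down"
    o=robot.get_obs();R=Ro.from_euler("xyz",o["ee_rot"])
    print("t",o["time"],"pos",o["tool_pos"].round(4),"rpy",o["ee_rot"].round(4),"w",round(o["width"],4),"ff",o["finger_force"],"F",o["wrist_force"].round(1))
    print("shift",(R.inv().apply(np.asarray(p)-o["tool_pos"])*10).round(3))
    if yaw is not None: print("turn",((R.inv()*Ro.from_euler("xyz",[np.pi,0,yaw])).as_rotvec()/(np.pi/4)).round(3))
E
python3 - <<'E'
from h import *
print(pose(VQ,[-.086,0,0])); to([.5189,-.101,.25],np.pi-.159)
E
```

```text
[ 0.51888479 -0.10098354  0.        ]
t 0.1 pos [0.1379 0.5319 0.2044] rpy [-3.1396e+00 -2.0000e-04  2.8878e+00] w 0.0939 ff 0.0 F [ 0.1 -1.1 -0.4]
shift [-5.277 -5.171 -0.446]
turn [-0.003 -0.    -0.121]
```

Emit:
{"api": "move_arm", "payload": {"motion": [0, 0, 0, 0, 0, -0.22, 0.55, 0, 0, 0, 0, 0, -0.22, 0.55, 0, 0, 0, -0.264, -0.259, 0, 0.55, 0, 0, 0, -0.264, -0.259, 0, 0.55, 0, 0, 0, -0.264, -0.259, 0, 0.55, 0, 0, 0, -0.264, -0.259, 0, 0.55, 0, 0, 0, -0.264, -0.259, 0, 0.55, 0, 0, 0, -0.264, -0.259, 0, 0.55, 0, 0, 0, -0.264, -0.259, 0, 0.55, 0, 0, 0, -0.264, -0.259, 0, 0.55, 0, 0, 0, -0.264, -0.259, 0, 0.55, 0, 0, 0, -0.264, -0.259, 0, 0.55]}}

```text
time: 1.1
tool_pos: [0.3288, 0.2137, 0.2492]
ee_rot: [3.142, -0.0, 2.888]
wrist_force: [1.9, -0.3, 0.1]
width: 0.0517
finger_force: 0.0
```

Emit:
{"api": "move_arm", "payload": {"motion": [0, 0, 0, -0.264, -0.259, 0, 0.55, 0, 0, 0, -0.264, -0.259, 0, 0.55, 0, 0, 0, -0.264, -0.259, 0, 0.55, 0, 0, 0, -0.264, -0.259, 0, 0.55, 0, 0, 0, -0.264, -0.259, 0, 0.55, 0, 0, 0, -0.264, -0.259, 0, 0.55, 0, 0, 0, -0.264, -0.259, 0, 0.55, 0, 0, 0, -0.264, -0.259, 0, 0.55, 0, 0, 0, -0.264, -0.259, 0, 0.55, 0, 0, 0, -0.264, -0.259, 0, 0.55, 0, 0, -0.121, 0, 0, 0, 0.55, 0, 0, 0, 0, 0, 0, 0.55]}}

```text
time: 2.1
tool_pos: [0.5193, -0.1033, 0.2477]
ee_rot: [3.141, -0.003, 2.981]
wrist_force: [-0.2, 1.3, -0.5]
width: 0.0517
finger_force: 0.0
```

```bash
python3 - <<'E'
from h import *
to([.5189,-.101,.010],np.pi-.159)
E
```

```text
t 2.1 pos [ 0.5193 -0.1033  0.2477] rpy [ 3.141  -0.0033  2.9814] w 0.0517 ff 0.0 F [-0.2  1.3 -0.5]
shift [-1.000e-03  2.000e-02  2.377e+00]
turn [ 0.001 -0.004 -0.002]
```

Emit:
{"api": "move_arm", "payload": {"motion": [0, 0, 0, 0, 0.02, 0.3, 0.55, 0, 0, 0, 0, 0, 0.3, 0.55, 0, 0, 0, 0, 0, 0.3, 0.55, 0, 0, 0, 0, 0, 0.3, 0.55, 0, 0, 0, 0, 0, 0.3, 0.55, 0, 0, 0, 0, 0, 0.3, 0.55, 0, 0, 0, 0, 0, 0.1, 0.55, 0, 0, 0, 0, 0, 0, 0.55]}}

```text
time: 2.77
tool_pos: [0.5166, -0.098, 0.0562]
ee_rot: [3.14, -0.007, 2.983]
wrist_force: [-0.3, 0.0, 0.8]
width: 0.0521
finger_force: 0.0
```

```bash
python3 - <<'E'
from h import *
import cv2
to([.5189,-.101,.010],np.pi-.159)
t=robot.snapshot("top")[120:250,310:410,::-1];s=robot.snapshot("side")[100:180,225:320,::-1]
o=np.zeros((600,800,3),np.uint8);o[:520,:400]=cv2.resize(t,None,fx=4,fy=4,interpolation=2);o[:320,410:790]=cv2.resize(s,None,fx=4,fy=4,interpolation=2)
cv2.imwrite("pics/c3.png",o)
E
```

```text
t 2.7667 pos [ 0.5166 -0.098   0.0562] rpy [ 3.1403 -0.0073  2.9826] w 0.0521 ff 0.0 F [-0.3  0.   0.8]
shift [-0.031 -0.027  0.462]
turn [ 0.002 -0.009 -0.   ]
```

View pics/c3.png

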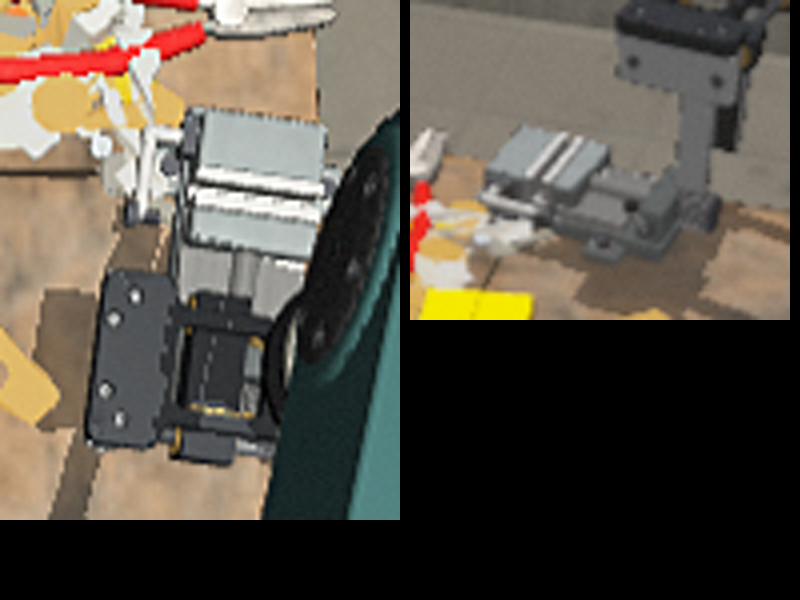

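The fingers straddle the knob just clear of the nut block, so I'll go down and grip.

Emit:
{"api": "move_arm", "payload": {"motion": [0, 0, 0, -0.01, -0.027, 0, 0.55, 0, 0, 0, 0, 0, 0.15, 0.55, 0, 0, 0, 0, 0, 0.15, 0.55, 0, 0, 0, 0, 0, 0.14, 0.55, 0, 0, 0, 0, 0, 0, 0.0, 0, 0, 0, 0, 0, 0, 0, 0, 0, 0, 0, 0, 0, 0, 0, 0, 0, 0, 0, 0, 0, 0, 0, 0, 0, 0, 0, 0]}}

```text
time: 3.62
tool_pos: [0.5217, -0.1015, 0.0175]
ee_rot: [3.139, 0.004, 2.983]
wrist_force: [0.7, 4.4, 2.6]
width: 0.025
finger_force: 30.0
```

```bash
python3 - <<'E'
from h import *
to([.5189,-.101,.010],np.pi-.159)
E
```

```text
t 3.6167 pos [ 0.5217 -0.1015  0.0175] rpy [3.139  0.0038 2.9826] w 0.025 ff 30.000725984573364 F [0.7 4.4 2.6]
shift [0.029 0.    0.075]
turn [ 0.003  0.005 -0.   ]
```

Emit:
{"api": "move_arm", "payload": {"motion": [0, 0, 0, 0.04, 0, 0, 0, 0, 0, 0, 0.04, 0, 0, 0, 0, 0, 0, 0.04, 0, 0, 0, 0, 0, 0, 0.04, 0, 0, 0, 0, 0, 0, 0.04, 0, 0, 0, 0, 0, 0, 0.04, 0, 0, 0, 0, 0, 0, 0.04, 0, 0, 0, 0, 0, 0, 0.03, 0, 0, 0, 0, 0, 0, 0.03, 0, 0, 0, 0, 0, 0, 0, 0, 0, 0, 0, 0, 0, 0, 0, 0, 0]}}

```text
time: 4.53
tool_pos: [0.4889, -0.0963, 0.0174]
ee_rot: [3.14, 0.006, 2.983]
wrist_force: [2.6, 4.0, 2.6]
width: 0.0249
finger_force: 30.0
```

```bash
python3 - <<'E'
from h import *
to([.5189,-.101,.010],np.pi-.159)
to([.5189,-.101,.010],np.pi-.159)
E
```

```text
t 4.5333 pos [ 0.4889 -0.0963  0.0174] rpy [3.1395 0.006  2.9829] w 0.0249 ff 29.998736679553986 F [2.6 4.  2.6]
shift [-0.303  0.001  0.076]
turn [0.003 0.008 0.   ]
t 4.5333 pos [ 0.4889 -0.0963  0.0174] rpy [3.1395 0.006  2.9829] w 0.0249 ff 29.998736679553986 F [2.6 4.  2.6]
shift [-0.303  0.001  0.076]
turn [0.003 0.008 0.   ]
```

Emit:
{"api": "move_arm", "payload": {"motion": [0, 0, 0, 0.02, 0, 0, 0, 0, 0, 0, 0.02, 0, 0, 0, 0, 0, 0, 0.02, 0, 0, 0, 0, 0, 0, 0, 0, 0, 0, 0, 0, 0, 0, 0, 0, 0]}}

```text
time: 4.95
tool_pos: [0.4888, -0.0963, 0.0176]
ee_rot: [3.139, 0.02, 2.982]
wrist_force: [18.5, 2.3, -11.0]
width: 0.0252
finger_force: 30.0
```

Stopped against the end stop with the force up to 18 N, so the jaw is fully open. I'll relax, release and go up.

Emit:
{"api": "move_arm", "payload": {"motion": [0, 0, 0, -0.04, 0, 0, 0, 0, 0, 0, 0, 0, 0, 0.55, 0, 0, 0, 0, 0, 0, 0.55, 0, 0, 0, 0, 0, 0, 0.55, 0, 0, 0, 0, 0, 0, 0.55, 0, 0, 0, 0, 0, -0.2, 0.55, 0, 0, 0, 0, 0, -0.35, 0.55, 0, 0, 0, 0, 0, -0.35, 0.55, 0, 0, 0, 0, 0, -0.35, 0.55, 0, 0, 0, 0, 0, -0.35, 0.55, 0, 0, 0, 0, 0, -0.2, 0.55, 0, 0, 0, 0, 0, 0, 0.55]}}

```text
time: 5.95
tool_pos: [0.4868, -0.0979, 0.2016]
ee_rot: [-3.139, 0.011, 2.982]
wrist_force: [-0.9, -0.2, 0.6]
width: 0.0514
finger_force: 0.0
```

```bash
python3 - <<'E'
from h import *
# refit cylinder without the doubtful shoulder point
T=lambda x,y:np.array([130+x/4,150+y/4])
c=[("top",[0,13.5,44],T(87,290)),("top",[0,47,28],T(28,331)),("top",[0,-48,30],T(194,216)),("side",[0,13.5,44],np.array([195+225/4,210+60]))]
CQ,r=fit([(n,np.array(p)/1e3,u) for n,p,u in c],CQ);print(CQ,r)
p=pose(CQ,[0,-.002,0]);print(p)
to([p[0],p[1],.2],CQ[2]+np.pi)
E
```

```text
[0.53292327 0.290979   0.59986148] [[-1.8 -0.3]
 [-0.1  0.4]
 [ 0.4 -0.1]
 [ 0.2 -1.2]]
[0.53405233 0.28932817 0.        ]
t 5.95 pos [ 0.4868 -0.0979  0.2016] rpy [-3.1395  0.0107  2.9825] w 0.0514 ff 0.0 F [-0.9 -0.2  0.6]
shift [0.147 3.898 0.006]
turn [-0.008  0.012 -0.966]
```

Emit:
{"api": "move_arm", "payload": {"motion": [0, 0, 0, 0.013, 0.354, 0, 0.55, 0, 0, 0, 0.013, 0.354, 0, 0.55, 0, 0, 0, 0.013, 0.354, 0, 0.55, 0, 0, 0, 0.013, 0.354, 0, 0.55, 0, 0, 0, 0.013, 0.354, 0, 0.55, 0, 0, 0, 0.013, 0.354, 0, 0.55, 0, 0, 0, 0.013, 0.354, 0, 0.55, 0, 0, 0, 0.013, 0.354, 0, 0.55, 0, 0, 0, 0.013, 0.354, 0, 0.55, 0, 0, 0, 0.013, 0.354, 0, 0.55, 0, 0, 0, 0.013, 0.354, 0, 0.55, 0, 0, 0, 0, 0, 0, 0.55]}}

```text
time: 6.95
tool_pos: [0.5305, 0.2951, 0.1921]
ee_rot: [3.141, -0.004, 2.989]
wrist_force: [0.2, -0.6, -0.3]
width: 0.0519
finger_force: 0.0
```

Emit:
{"api": "move_arm", "payload": {"motion": [0, 0, 0.148, 0, 0, 0, 0.5, 0, 0, 0.148, 0, 0, 0, 0.5, 0, 0, 0.148, 0, 0, 0, 0.5, 0, 0, 0.148, 0, 0, 0, 0.5, 0, 0, 0.148, 0, 0, 0, 0.5, 0, 0, 0.148, 0, 0, 0, 0.5, 0, 0, 0.148, 0, 0, 0, 0.5, 0, 0, 0, 0, 0, 0.3, 0.5, 0, 0, 0, 0, 0, 0.3, 0.5, 0, 0, 0, 0, 0, 0.3, 0.5, 0, 0, 0, 0, 0, 0.2, 0.5, 0, 0, 0, 0, 0, 0, 0.5]}}

```text
time: 7.95
tool_pos: [0.5273, 0.2871, 0.0775]
ee_rot: [-3.127, -0.002, 2.168]
wrist_force: [-0.4, -0.1, -1.0]
width: 0.0469
finger_force: 0.0
```

```bash
python3 - <<'E'
from h import *
import cv2
to([.534,.2893,.013],2.171)
t=robot.snapshot("top")[140:270,120:230,::-1];s=robot.snapshot("side")[200:310,190:290,::-1]
o=np.zeros((600,800,3),np.uint8);o[:520,:440]=cv2.resize(t,None,fx=4,fy=4,interpolation=2);o[:385,445:795]=cv2.resize(s,None,fx=3.5,fy=3.5,interpolation=2)
cv2.imwrite("pics/c4.png",o)
E
```

```text
t 7.95 pos [0.5273 0.2871 0.0775] rpy [-3.1273e+00 -2.2000e-03  2.1685e+00] w 0.0469 ff 0.0 F [-0.4 -0.1 -1. ]
shift [-0.021  0.077  0.644]
turn [-0.018 -0.003 -0.003]
```

View pics/c4.png

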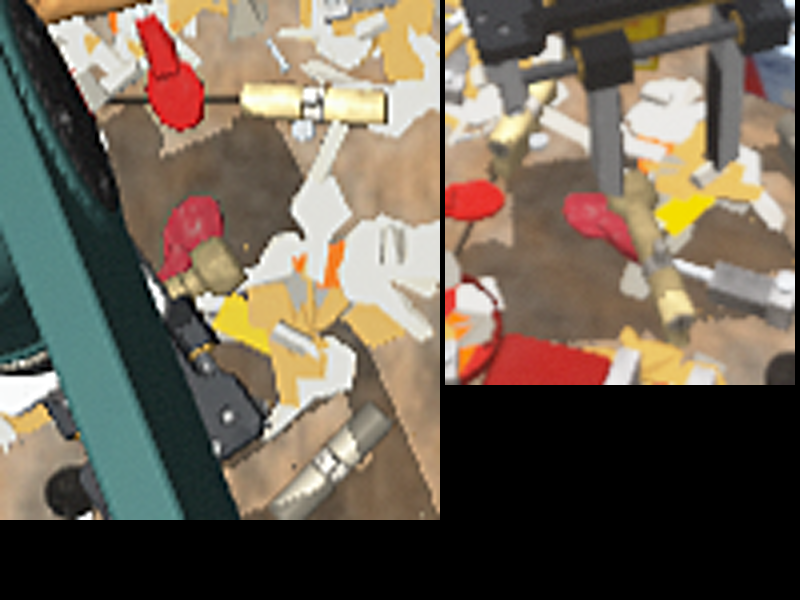

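Emit:
{"api": "move_arm", "payload": {"motion": [-0.018, 0, 0, -0.021, 0.077, 0, 0.5, 0, 0, 0, 0, 0, 0.2, 0.5, 0, 0, 0, 0, 0, 0.1, 0.5, 0, 0, 0, 0, 0, 0, 0.5, 0, 0, 0, 0, 0, 0, 0.5]}}

```text
time: 8.47
tool_pos: [0.5399, 0.2928, 0.0557]
ee_rot: [3.127, -0.0, 2.169]
wrist_force: [0.9, -0.6, 1.1]
width: 0.047
finger_force: 0.0
```

```bash
python3 - <<'E'
from h import *
to([.534,.2893,.013],2.171)
E
```

```text
t 8.4667 pos [0.5399 0.2928 0.0557] rpy [ 3.1275 -0.      2.1691] w 0.047 ff 0.0 F [ 0.9 -0.6  1.1]
shift [ 0.004 -0.075  0.426]
turn [ 0.018 -0.    -0.002]
```

Emit:
{"api": "move_arm", "payload": {"motion": [0, 0, 0, 0, 0, 0, 0.5, 0, 0, 0, 0, 0, 0, 0.5, 0, 0, 0, 0, 0, 0, 0.5]}}

```text
time: 8.72
tool_pos: [0.5404, 0.2931, 0.0567]
ee_rot: [3.126, 0.0, 2.169]
wrist_force: [0.1, 0.0, 0.7]
width: 0.0472
finger_force: 0.0
```

Emit:
{"api": "move_arm", "payload": {"motion": [0, 0, 0, 0, 0, 0, 0.5]}}

```text
time: 8.8
tool_pos: [0.5402, 0.2931, 0.0563]
ee_rot: [3.126, 0.0, 2.169]
wrist_force: [-0.6, 0.7, 0.0]
width: 0.0474
finger_force: 0.0
```

Emit:
{"api": "move_arm", "payload": {"motion": [0, 0, 0, 0, 0, 0, 0.5]}}

```text
time: 8.88
tool_pos: [0.54, 0.293, 0.056]
ee_rot: [3.127, 0.0, 2.169]
wrist_force: [0.6, 0.0, 1.1]
width: 0.0469
finger_force: 0.0
```

```bash
python3 - <<'E'
from h import *
to([.534,.2893,.013],2.171)
E
```

```text
t 8.8833 pos [0.54  0.293 0.056] rpy [3.1266e+00 1.0000e-04 2.1692e+00] w 0.0469 ff 0.0 F [0.6 0.  1.1]
shift [ 0.003 -0.077  0.429]
turn [ 0.019  0.    -0.002]
```

The arm needs about 3 rows to settle, and my earlier correction acted on a reading taken too soon. I'll undo it and descend.

Emit:
{"api": "move_arm", "payload": {"motion": [0.019, 0, 0, 0.003, -0.077, 0, 0.5, 0, 0, 0, 0, 0, 0.1, 0.5, 0, 0, 0, 0, 0, 0, 0.5, 0, 0, 0, 0, 0, 0, 0.5, 0, 0, 0, 0, 0, 0, 0.5, 0, 0, 0, 0, 0, 0, 0.5]}}

```text
time: 9.38
tool_pos: [0.5333, 0.2888, 0.0453]
ee_rot: [-3.141, -0.0, 2.169]
wrist_force: [0.3, -1.3, 0.2]
width: 0.0468
finger_force: 0.0
```

```bash
python3 - <<'E'
from h import *
to([.534,.2893,.013],2.171)
E
```

```text
t 9.3833 pos [0.5333 0.2888 0.0453] rpy [-3.1408e+00 -1.0000e-04  2.1691e+00] w 0.0468 ff 0.0 F [ 0.3 -1.3  0.2]
shift [0.001 0.009 0.323]
turn [-0.001 -0.    -0.002]
```

Emit:
{"api": "move_arm", "payload": {"motion": [0, 0, 0, 0, 0.006, 0.16, 0.5, 0, 0, 0, 0, 0, 0.16, 0.5, 0, 0, 0, 0, 0, 0, 0.5, 0, 0, 0, 0, 0, 0, 0.5, 0, 0, 0, 0, 0, 0, 0.35, 0, 0, 0, 0, 0, 0, 0.25, 0, 0, 0, 0, 0, 0, 0, 0, 0, 0, 0, 0, 0, 0, 0, 0, 0, 0, 0, 0, 0, 0, 0, 0, 0, 0, 0, 0]}}

```text
time: 10.22
tool_pos: [0.5343, 0.2894, 0.0141]
ee_rot: [3.141, 0.0, 2.169]
wrist_force: [0.5, -0.1, 1.4]
width: 0.0159
finger_force: 30.0
```

```bash
python3 - <<'E'
from h import *
to([.534,.2893,.013],2.171)
E
```

```text
t 10.2167 pos [0.5343 0.2894 0.0141] rpy [3.1406e+00 2.0000e-04 2.1692e+00] w 0.0159 ff 29.992789132520556 F [ 0.5 -0.1  1.4]
shift [ 0.001 -0.003  0.011]
turn [ 0.001  0.    -0.002]
```

Emit:
{"api": "move_arm", "payload": {"motion": [0, 0, 0, 0, 0, -0.1, 0, 0, 0, 0, 0, 0, -0.25, 0, 0, 0, 0, 0, 0, -0.3, 0, 0, 0, 0, 0, 0, -0.3, 0, 0, 0, 0, 0, 0, -0.3, 0, 0, 0, 0, 0, 0, -0.2, 0, 0, 0, 0, 0, 0, -0.1, 0, 0, 0, 0, 0, 0, 0, 0, 0, 0, 0, 0, 0, 0, 0, 0, 0, 0, 0, 0, 0, 0]}}

```text
time: 11.05
tool_pos: [0.5327, 0.2886, 0.1659]
ee_rot: [-3.137, -0.001, 2.169]
wrist_force: [-0.1, 0.5, -3.1]
width: 0.0159
finger_force: 30.0
```

```bash
python3 - <<'E'
from h import *
print(pose(VQ,[0,-.0155,0]))
to([.6013,-.1299,.165],1.412)
E
```

```text
[ 0.60134587 -0.12990448  0.        ]
t 11.05 pos [0.5327 0.2886 0.1659] rpy [-3.1365e+00 -9.0000e-04  2.1691e+00] w 0.0159 ff 29.992110980674624 F [-0.1  0.5 -3.1]
shift [-3.845 -1.791  0.014]
turn [-0.007  0.001  0.964]
```

Emit:
{"api": "move_arm", "payload": {"motion": [0, 0, 0, -0.24, -0.112, 0, 0, 0, 0, 0, -0.24, -0.112, 0, 0, 0, 0, 0, -0.24, -0.112, 0, 0, 0, 0, 0, -0.24, -0.112, 0, 0, 0, 0, 0, -0.24, -0.112, 0, 0, 0, 0, 0, -0.24, -0.112, 0, 0, 0, 0, 0, -0.24, -0.112, 0, 0, 0, 0, 0, -0.24, -0.112, 0, 0, 0, 0, 0, -0.24, -0.112, 0, 0, 0, 0, 0, -0.24, -0.112, 0, 0, 0, 0, 0, -0.24, -0.112, 0, 0, 0, 0, 0, -0.24, -0.112, 0, 0]}}

```text
time: 12.05
tool_pos: [0.5837, -0.0256, 0.1656]
ee_rot: [-3.137, -0.003, 2.169]
wrist_force: [0.2, 1.0, -2.6]
width: 0.0158
finger_force: 30.0
```

Emit:
{"api": "move_arm", "payload": {"motion": [0, 0, 0, -0.24, -0.112, 0, 0, 0, 0, 0, -0.24, -0.112, 0, 0, 0, 0, 0, -0.24, -0.112, 0, 0, 0, 0, 0, -0.24, -0.112, 0, 0, 0, 0, 0.138, 0, 0, 0, 0, 0, 0, 0.138, 0, 0, 0, 0, 0, 0, 0.138, 0, 0, 0, 0, 0, 0, 0.138, 0, 0, 0, 0, 0, 0, 0.138, 0, 0, 0, 0, 0, 0, 0.138, 0, 0, 0, 0, 0, 0, 0.136, 0, 0, 0, 0, 0, 0, 0, 0, 0, 0, 0]}}

```text
time: 13.05
tool_pos: [0.6009, -0.1287, 0.1656]
ee_rot: [-3.136, -0.0, 1.41]
wrist_force: [-0.2, -0.5, -1.7]
width: 0.0161
finger_force: 30.0
```

Emit:
{"api": "move_arm", "payload": {"motion": [0, 0, 0, 0, 0, 0.2, 0, 0, 0, 0, 0, 0, 0.2, 0, 0, 0, 0, 0, 0, 0.1, 0, 0, 0, 0, 0, 0, 0, 0, 0, 0, 0, 0, 0, 0, 0, 0, 0, 0, 0, 0, 0, 0, 0, 0, 0, 0, 0, 0, 0]}}

```text
time: 13.63
tool_pos: [0.6029, -0.1293, 0.12]
ee_rot: [3.14, 0.001, 1.413]
wrist_force: [-0.8, -0.9, -2.1]
width: 0.0162
finger_force: 30.0
```

```bash
python3 - <<'E'
from h import *
import cv2
to([.6013,-.1299,.044],1.412)
t=robot.snapshot("top")[100:240,320:420,::-1];s=robot.snapshot("side")[80:170,220:310,::-1]
o=np.zeros((600,800,3),np.uint8);o[:560,:400]=cv2.resize(t,None,fx=4,fy=4,interpolation=2);o[:396,403:799]=cv2.resize(s,None,fx=4.4,fy=4.4,interpolation=2)
cv2.imwrite("pics/c5.png",o)
E
```

```text
t 13.6333 pos [ 0.6029 -0.1293  0.12  ] rpy [3.1396e+00 8.0000e-04 1.4125e+00] w 0.0162 ff 29.992197873070836 F [-0.8 -0.9 -2.1]
shift [-0.008 -0.016  0.76 ]
turn [0.003 0.001 0.001]
```

View pics/c5.png

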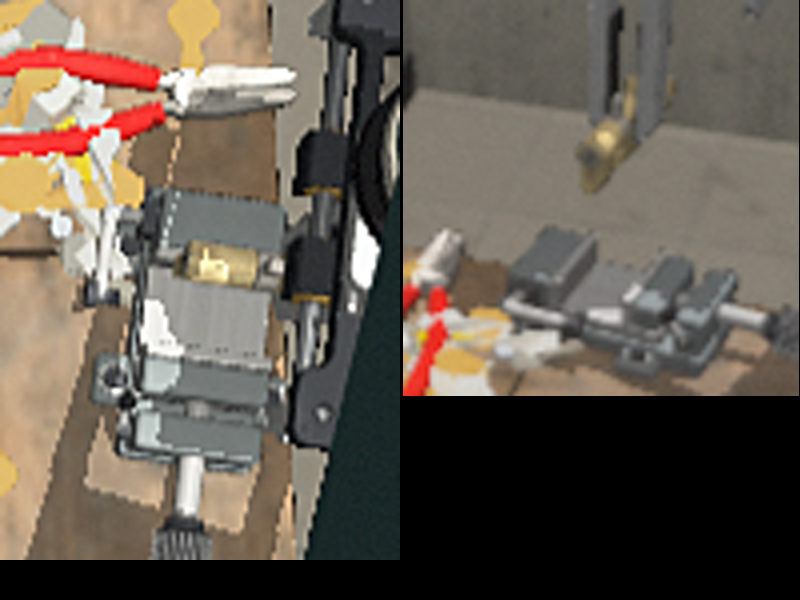

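The jaw is fully open. The held cylinder's plain end is at about top pixel (367,165) and its cam at about (387,166). I'll check those against the prediction.

```bash
python3 - <<'E'
from h import *
q=[.6029,-.1293,1.4125-np.pi/2]
for n,P in dict(end=[0,.049,.134],endR=[0.008,.049,.129],endL=[-.008,.049,.129],cam=[0,.0155,.150],camn=[0,.020,.15]).items():
    X=pose(q,P); print(n,((proj("top",X)-[320,100])*4).round(0),((proj("side",X)-[220,80])*4.4+[403,0]).round(0))
for n,P in dict(knobend=[-.1265,0,.03],fj1=[.02,.03,.04],fj2=[.02,-.03,.04],mj1=[-.02,.03,.04],mj2=[-.02,-.03,.04]).items(): print(n,((proj("top",pose(VQ,P))-[320,100])*4).round(0),((proj("side",pose(VQ,P))-[220,80])*4.4+[403,0]).round(0))
E
```

```text
end [190. 258.] [586. 149.]
endR [189. 241.] [572. 153.]
endL [185. 278.] [599. 160.]
cam [280. 262.] [611.  95.]
camn [269. 260.] [608.  99.]
knobend [178. 578.] [810. 333.]
fj1 [155. 259.] [556. 282.]
fj2 [282. 277.] [597. 233.]
mj1 [145. 342.] [619. 299.]
mj2 [273. 361.] [658. 248.]
```

The prediction matches to within about 1–2 mm. Lowering in two steps.

Emit:
{"api": "move_arm", "payload": {"motion": [0, 0, 0, -0.008, -0.016, 0.15, 0, 0, 0, 0, 0, 0, 0.2, 0, 0, 0, 0, 0, 0, 0.15, 0, 0, 0, 0, 0, 0, 0.08, 0, 0, 0, 0, 0, 0, 0, 0, 0, 0, 0, 0, 0, 0, 0, 0, 0, 0, 0, 0, 0, 0, 0, 0, 0, 0, 0, 0, 0]}}

```text
time: 14.4
tool_pos: [0.6014, -0.13, 0.0623]
ee_rot: [3.139, 0.001, 1.412]
wrist_force: [0.6, 0.1, -1.7]
width: 0.0159
finger_force: 30.0
```

```bash
python3 - <<'E'
from h import *
to([.6013,-.1299,.0445],1.412)
E
```

```text
t 14.4 pos [ 0.6014 -0.13    0.0623] rpy [3.1390e+00 9.0000e-04 1.4121e+00] w 0.0159 ff 29.99225825071335 F [ 0.6  0.1 -1.7]
shift [ 0.    -0.002  0.178]
turn [0.003 0.001 0.   ]
```

Emit:
{"api": "move_arm", "payload": {"motion": [0, 0, 0, 0, 0, 0.06, 0, 0, 0, 0, 0, 0, 0.06, 0, 0, 0, 0, 0, 0, 0.055, 0, 0, 0, 0, 0, 0, 0, 0, 0, 0, 0, 0, 0, 0, 0, 0, 0, 0, 0, 0, 0, 0, 0, 0, 0, 0, 0, 0, 0, 0, 0, 0, 0, 0, 0, 0]}}

```text
time: 15.07
tool_pos: [0.6006, -0.1297, 0.0434]
ee_rot: [3.141, 0.001, 1.412]
wrist_force: [-0.3, -0.0, -1.0]
width: 0.0159
finger_force: 30.0
```

```bash
python3 - <<'E'
from h import *
import cv2
to([.6013,-.1299,.0445],1.412)
t=robot.snapshot("top")[100:240,320:420,::-1];s=robot.snapshot("side")[80:170,220:310,::-1]
o=np.zeros((600,800,3),np.uint8);o[:560,:400]=cv2.resize(t,None,fx=4,fy=4,interpolation=2);o[:396,403:799]=cv2.resize(s,None,fx=4.4,fy=4.4,interpolation=2)
cv2.imwrite("pics/c6.png",o)
E
```

```text
t 15.0667 pos [ 0.6006 -0.1297  0.0434] rpy [3.1415e+00 5.0000e-04 1.4120e+00] w 0.0159 ff 29.99227613210678 F [-0.3 -0.  -1. ]
shift [-0.001  0.008 -0.011]
turn [0.    0.001 0.   ]
```

View pics/c6.png

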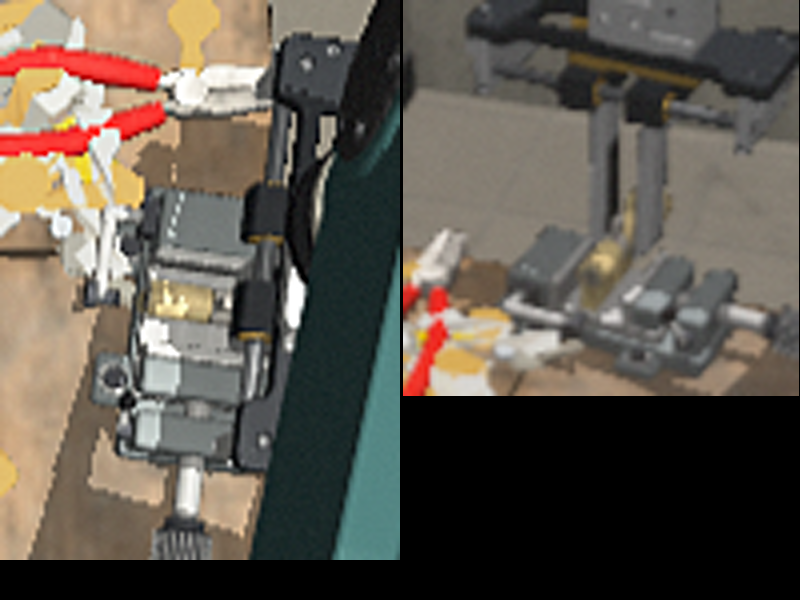

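The cylinder sits midway in the gap, with its plain end near top crop (150,300). There's no contact force. I'll raise it 1 mm for finger clearance, then hand in.

Emit:
{"api": "move_arm", "payload": {"motion": [0, 0, 0, 0, 0.004, -0.01, 0, 0, 0, 0, 0, 0, 0, 0, 0, 0, 0, 0, 0, 0, 0, 0, 0, 0, 0, 0, 0, 0, 0, 0, 0, 0, 0, 0, 0, 0, 0, 0, 0, 0, 0, 0]}}

```text
time: 15.67
tool_pos: [0.6006, -0.1297, 0.0439]
ee_rot: [-3.141, 0.0, 1.412]
wrist_force: [-0.6, -0.1, -2.2]
width: 0.016
finger_force: 30.0
```

```bash
python3 - <<'E'
from h import *
to([.6013,-.1299,.0445],1.412)
print(robot.close_job())
E
```

```text
t 15.6667 pos [ 0.6006 -0.1297  0.0439] rpy [-3.1409e+00  4.0000e-04  1.4120e+00] w 0.016 ff 29.99233676120639 F [-0.6 -0.1 -2.2]
shift [-0.001  0.007 -0.006]
turn [-0.001  0.001 -0.   ]
the job is handed in; nothing more can be done
None
```

I pulled the vice fully open and handed the job in at 15.7 s, holding the thumb-turn cylinder level and midway in the gap, about 8 mm above the bed by my estimate, with no sign of contact in the wrist force; no verdict came back.

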